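Clamp a board in the sanding jig with its cam lever

TASK

Clamp the loose board in the sanding jig, pushing with a fingertip only: slide it flat on the jig into the corner, flush against both the long fence and the end stop, and swing the cam lever round by its arm until the cam wedges the board firmly against the fence and stays tight by itself. Do not pick up or tip the board, and leave the glue bottle, the cork sanding block and the tin where they stand.

Things in the scene. Friction and masses are not known exactly. Their poses are not given: they have to be found in the camera images.
- jig: Sanding jig fixed to the bench: plywood plate 300 (x) x 340 (y) x 18 mm; origin at the centre of its underside, at bench height. x points from the robot's side to the long fence, y left along the fence; yaw up to 0.25 rad either way. The board's home is the corner of the long fence (far side) and the end stop (left side); lever and cam are on the near side of the board.
- fence (a point): Middle of the long fence's inner face, at its foot: jig x = 90, y = 0, z = 18 mm. The fence is a wooden strip 22 mm high above the plate, 30 mm thick, 300 mm long along jig y.
- end_stop (a point): Middle of the end stop's inner face, at its foot: jig x = 45, y = 110, z = 18 mm. The stop is a wooden strip 22 mm high above the plate, 30 mm thick, from jig x = 3 to 88 mm
- board: Loose pine board 80 (x) x 200 (y) x 20 mm, 0.13-0.21 kg, lying on the jig plate; origin at the centre of its underside. Home in the corner: origin at x = 50, y = 10, z = 18 mm in the jig's frame, axes parallel, near long edge at jig x = 10 mm. Starts with its centre 4 to 10 mm short of home towards the robot and 15 to 50 mm short of the end stop, turned up to 0.03 rad
- lever (a joint): Cam lever's angle about its vertical pivot, rad, growing counter-clockwise from above (clamping). The arm points along jig angle 160 deg + value (counter-clockwise from jig x): to the robot at 0, to the right at 1.75, where the cam meets a board at home. Starts at 0 to 0.35. Free it takes about 1 N at 110 mm; after 1.75 it stiffens fast: a push of 10 to 15 N there (about 1.8) wedges it and it stays. Range end 1.92.
- pivot (a point): Point on the lever's pivot axis at the middle height of the arm, 53 mm above the bench; in the jig's frame x = -27, y = 0 mm.
- lever_end (a point): Centre of the lever arm's round end, 132 mm from the pivot, 53 mm above the bench. The arm is a straight bar 22 mm wide, 22 mm high (underside 42, top 64 mm above the bench), reaching 143 mm from the pivot; it passes 4 mm above the board's top
- cam_centre (a point): Centre of the cam, a wooden disc of radius 30 mm fixed under the lever arm, from 19.5 to 41.5 mm above the bench. It lies 14 mm off the pivot axis, at jig angle -160 deg + joint value, 30.5 mm above the bench.
- glue: White glue bottle, 60 mm across and 150 mm tall, standing on the bench to the right of the jig; origin at the centre of its foot. Not to be moved.
- cork_block: Cork sanding block 60 x 110 x 40 mm lying on the bench to the left of the jig; origin at the centre of its underside. Not to be moved.
- tin: Plain metal tin 74 mm across and 90 mm tall on the bench to the left of the jig, nearer the robot; origin at the centre of its foot. Not to be moved.

How it is judged:
By the outcome, as a careful person would: the job done as asked, in the order asked, and still so for the second after the job is handed in, with the robot touching nothing.
It also fails if it takes over 72 s, if anything falls off the work surface, if the arm or the gripper's body presses on something with over 40 N, if the wrist force passes 120 N, or if a joint passes its speed limit or range.

ROBOT

A 7-joint arm with a two-finger parallel gripper is mounted at the origin on the work surface. World frame = base frame: x ahead of the robot, y to its left, z up, the work surface at z = 0. Lengths are in m, angles in rad, forces in N, time in s.
With the tool pointing down it reaches from about 0.4 to 0.85 m from the base axis. Payload 10.4 kg.
Tool frame: the origin (TCP) lies on the centre line of the jaws, within the pads' length; the fingertips stand 17 mm ahead of it and the grasp point (between the pads) lies 2 mm behind it (manip.tcp_to_tips is the distance from the TCP to the fingertips, in m); z points along the fingers, x is the direction in which the jaws open and shut, and the axes are right-handed (so a half turn about z gives the same grasp; the last joint's range is limited). The gripper opens to 85 mm and grips with 20 to 120 N. Pads are 22 mm wide; open, the fingers measure 114 mm over their backs; the gripper's body (76 mm by 85 mm) begins 54 mm behind the grasp point. The pads swing forward as they close: fully open they stand 13 mm farther back than shut.
Start: joints at [-1.2, 0.332, -0.065, 1.46, 0.022, 1.35, -0.088], TCP at [0.24, 0.577, 0.248] pointing down, gripper open.
Joint ranges: [-2.6, 2.6], [-0.5, 2.12], [-1.47, 1.34], [0.16, 2.42], [-1.27, 4.41], [0.06, 2.06], [-2.6, 2.6]. Speed limits (rad/s): [2.22, 2.22, 2.79, 2.79, 3.14, 3.14, 3.14].

INTERFACE

Orientations are given as a unit quaternion [x, y, z, w].
In Python, from workcell import manip gives the robot as it stands.
- The arm moves only by the shell command python3 -m pendant 'ROWS' [FORCE]. ROWS is JSON, a list of rows, each a list of 3 entries, a list of its own where there are three numbers: the shift along the world's x, y, z in cm, then the turn, a rotation vector about the world's x, y, z in degrees, then the closure in counts, from 0 (fully open) to 255 (shut). A call has 1 to 12 rows; each row shifts and turns the pose as measured when the row begins; what a row does not reach is not made up. A row lasts 1/8 s, in which the tool goes at most 62.5 mm and 10.7 degrees, less where a joint would pass 70% of its speed; a pose out of reach is approached as far as the arm can. A call is refused whole if a number of a shift passes 6.25 or a number of a turn 10.7, either way. A call with a gripper value outside its range is refused whole. The fingers move at their own pace and stop on an object; FORCE is the grip in N (left out, the last holds). Time passes only in rows, so rows that do not move let the fingers close. It gives the time, the measured TCP pose, the force and the opening at its end, in the units of the state.
- manip.get_obs(): the state, without advancing time (a new reading comes with each control period).
- manip.camera(name): name is "side" or "top" or "wrist"; returns a dict with "pixels" (480x640x3 uint8, red, green, blue), "range_z" (480x640 float32, m along the optical axis (not along the pixel's ray), 0 where there is no reading), "K" (3x3 intrinsics, pixels), "dist" ([k1, k2, p1, p2, k3] as OpenCV has them; the pictures are not rectified), "origin" and "rotation" of the camera in the world; the wrist camera has in their place "hand_eye" (4x4, takes a point from camera to tool coordinates, whose origin is the TCP and whose axes are the tool frame's). Camera axes: x right, y down, z forward; pixel columns grow to the right and rows downward; lengths in m; the calibration is good to about 2 mm. A picture is of the moment at which its call begins: read the wrist's pose just before it.
- manip.hand_in(): hands the job in, once; it reports no verdict.
The state is a dict: "clock": time; "joint_pos": joint angles; "joint_velocities": joint speeds; "tau": joint torques, N m; "position": TCP position; "ee_rot": TCP orientation; "ft_force": force on the tool from outside, world axes, zero at the start; "torque": the same for the moment, N m; "grip_width": opening from 0.0 (shut) to 1.0 (fully open).
Only numpy, scipy, OpenCV 4.12 (cv2) and the standard library are available. Lean on these libraries where they do the work, as an engineer would, in place of code of your own. Each camera call takes 0.05 s, during which the arm holds its last target.

## Working session

There is one attempt and no reset: what is moved stays moved. The work goes in short steps, Python scripts to look and compute and a shell command to move; the robot and the scene stay as the last step left them, time stands still between calls to the robot, and variables do not carry over. Pictures are saved under pics/ and viewed, and the job is handed in when it is done.

```bash
ls; mkdir -p pics; python3 - <<'E'
from workcell import manip
import cv2
o=manip.get_obs();print({k:(v if not hasattr(v,'tolist') else v.tolist()) for k,v in o.items()}, manip.tcp_to_tips)
import pickle
for n in("top","side"):
    c=manip.camera(n);pickle.dump(c,open(f"pics/{n}0.pkl","wb"));cv2.imwrite(f"pics/{n}0.png",c["pixels"][:,:,::-1])
    print(n,c["K"],c["dist"],c["origin"],c["rotation"])
E
```

```text
pics
{'clock': 0.0, 'joint_pos': [-1.199591843261286, 0.33289356440301626, -0.06467729086476696, 1.4609315193145895, 0.021600421656292758, 1.3498800052022133, -0.08853299869654116], 'joint_velocities': [0.0005108192987744499, -0.0001406470178510549, -0.0002351516880705818, 0.001108582462259315, -0.0005413846083568298, -0.001803854667870863, 7.106682902953372e-05], 'tau': [-0.0010164871491724625, -62.54399299621582, 0.04834795603528619, -39.16087031364441, 0.01603002136107534, 0.009761924156919122, -1.2620294143061983e-06], 'position': [0.2397003538668601, 0.5768386799422357, 0.24750698033840748], 'ee_rot': [0.8317856642018212, 0.555096484198639, -0.0005686093230829562, 0.0004227790002594916], 'ft_force': [-0.8837922232260343, -0.03257784776449108, -0.9655684825267226], 'torque': [-0.020143761130014575, -0.0561291404194153, 0.01433043034507879], 'grip_width': 1.000019208852271} 0.017
top [[502.90335183   0.         323.74765369]
 [  0.         502.90335183 243.38914093]
 [  0.           0.           1.        ]] [-0.07165374  0.          0.          0.          0.        ] [0.51959997 0.0270076  1.02050632] [-0.69842721  0.71438963 -0.02880708  0.03189111]
side [[510.59479947   0.         316.5219068 ]
 [  0.         510.59479947 240.1241333 ]
 [  0.           0.           1.        ]] [0.03125739 0.         0.         0.         0.        ] [0.44571672 0.73080007 0.63566808] [-0.09328483  0.89470586 -0.43551228  0.03359189]
```

View pics/top0.png

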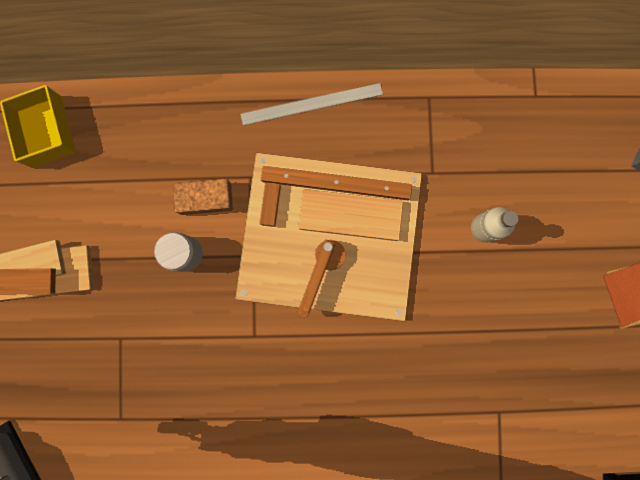

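View pics/side0.png

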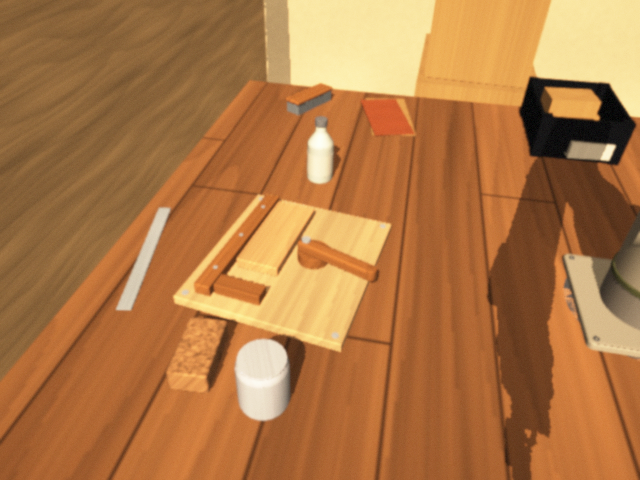

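```bash
cat > h.py <<'E'
import numpy as np,cv2,pickle
from scipy.spatial.transform import Rotation as R
def Rm(c):
    r=np.array(c["rotation"],float); return r if r.shape==(3,3) else R.from_quat(r).as_matrix()
def pose(c): return Rm(c),np.array(c["origin"],float)
def ray(c,uv):
    p=cv2.undistortPoints(np.array(uv,float).reshape(-1,1,2),c["K"],np.array(c["dist"])).reshape(-1,2)
    return np.c_[p,np.ones(len(p))]
def onplane(c,uv,z):
    r,o=pose(c); d=ray(c,uv)@r.T; return o+d*((z-o[2])/d[:,2])[:,None]
def bydepth(c,uv):
    r,o=pose(c); d=ray(c,uv); uv=np.round(np.array(uv)).astype(int)
    return o+(d*c["range_z"][uv[:,1],uv[:,0]][:,None])@r.T
def proj(c,P):
    r,o=pose(c); P=(np.array(P,float).reshape(-1,3)-o)@r
    return cv2.projectPoints(P,np.zeros(3),np.zeros(3),c["K"],np.array(c["dist"]))[0].reshape(-1,2)
def cloud(c):
    v,u=np.mgrid[0:480,0:640]; uv=np.c_[u.ravel(),v.ravel()]
    P=bydepth(c,uv).reshape(480,640,3); P[c["range_z"]==0]=np.nan; return P
def load(n): return pickle.load(open(f"pics/{n}.pkl","rb"))
def crop(c,x,y,w,h,s,name):
    im=cv2.resize(c["pixels"][y:y+h,x:x+w,::-1],None,fx=s,fy=s,interpolation=cv2.INTER_CUBIC); cv2.imwrite(f"pics/{name}.png",im)
E
python3 - <<'E'
from h import *
t=load("top0"); s=load("side0")
crop(t,225,145,205,180,3.9,"topc"); crop(s,170,185,230,170,3.4,"sidec")
for n,c in(("top",t),("side",s)):
    P=cloud(c); 
    for z0,z1 in((.01,.025),(.034,.0395),(.058,.07)):
        m=(P[...,2]>z0)&(P[...,2]<z1)&(abs(P[...,1]-0.01)<.2)&(abs(P[...,0]-.53)<.2)
        print(n,z0,m.sum(),np.nanmean(P[m],0))
print(bydepth(t,[[340,200],[340,215],[400,210],[328,247],[305,312],[300,180],[260,280],[200,340],[355,200]]))
E
```

```text
top 0.01 14473 [0.57151858 0.02800221 0.01832145]
top 0.034 3547 [ 0.66758716 -0.01688944  0.03773867]
top 0.058 916 [0.53499729 0.04769197 0.0638947 ]
side 0.01 11229 [0.57115716 0.07257396 0.01888297]
side 0.034 2177 [0.66421584 0.00168488 0.0381413 ]
side 0.058 863 [0.5328455  0.05180355 0.06397939]
[[ 6.88842164e-01 -3.56495724e-03  4.20019402e-02]
 [ 6.59291490e-01 -2.85682387e-03  4.03421495e-02]
 [ 6.66928728e-01 -1.21648286e-01  3.80283012e-02]
 [ 5.94513165e-01  2.23275353e-02  6.86532003e-02]
 [ 4.72730842e-01  6.85399369e-02  6.52526905e-02]
 [ 7.31361259e-01  7.46130476e-02  3.90431463e-02]
 [ 5.35663785e-01  1.59333868e-01  1.58990140e-02]
 [ 4.17321290e-01  2.84849123e-01 -1.56655870e-04]
 [ 6.89006872e-01 -3.33839640e-02  3.71554072e-02]]
```

View pics/topc.png

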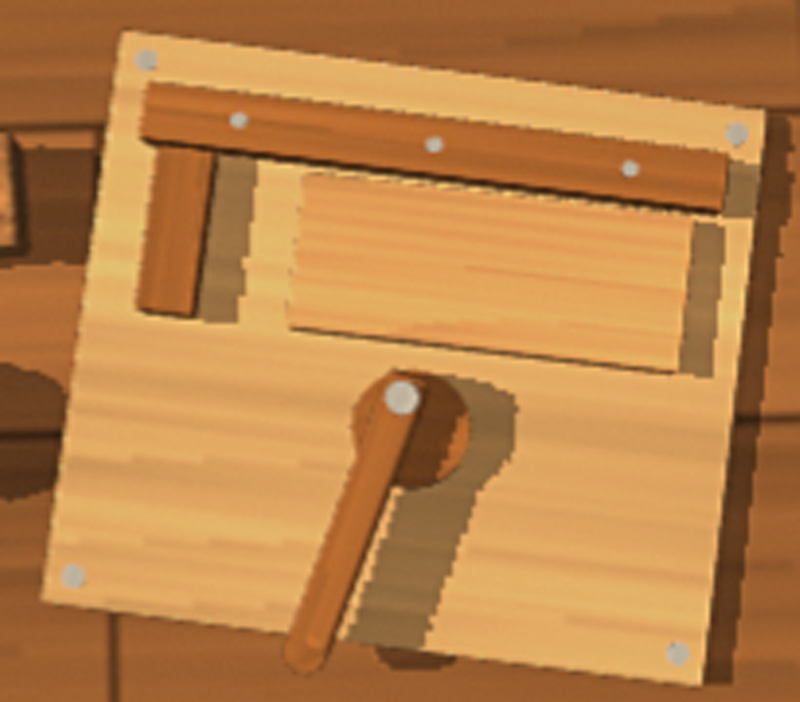

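View pics/sidec.png

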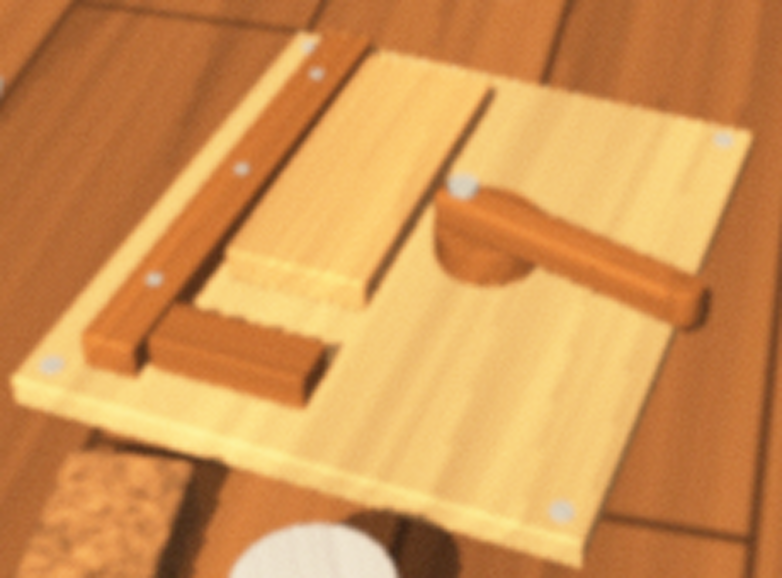

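```bash
cat >> h.py <<'E'
def un(pts,x,y,s): return (np.array(pts,float)+.5)/s-.5+np.array([x,y])
def fit2(A,B): # rigid 2D A->B
    a=A.mean(0);b=B.mean(0);H=((A-a).T@(B-b)); th=np.arctan2(H[0,1]-H[1,0],H[0,0]+H[1,1])
    M=np.array([[np.cos(th),-np.sin(th)],[np.sin(th),np.cos(th)]]); t=b-M@a
    return th,t,(A@M.T+t-B)
E
python3 - <<'E'
from h import *
t=load("top0"); s=load("side0")
tc=lambda p:un(p,225,145,3.9); sc=lambda p:un(p,170,185,3.4)
J=np.array([[.15,.17],[.15,-.17],[-.15,-.17],[-.15,.17]])
W=onplane(t,tc([[120,30],[765,110],[705,685],[43,600]]),.018)[:,:2]
th,tr,res=fit2(J,W);print("jig top",th,tr,res*1e3)
W2=onplane(s,sc([[12,378],[750,132],[582,550]]),.018)[:,:2]
th2,tr2,res=fit2(J[[0,2,3]],W2);print("jig side",th2,tr2,res*1e3)
B=np.array([[.04,.1],[.04,-.1],[-.04,-.1],[-.04,.1]])
b=onplane(t,tc([[305,172],[692,222],[677,373],[290,327]]),.038)[:,:2]
bt,bo,res=fit2(B,b);print("board top",bt,bo,res*1e3)
b2=onplane(s,sc([[232,253],[490,90],[366,290]]),.038)[:,:2]
bt2,bo2,res=fit2(B[[0,2,3]],b2);print("board side",bt2,bo2,res*1e3)
def inj(p,th,tr):
    M=np.array([[np.cos(th),-np.sin(th)],[np.sin(th),np.cos(th)]]); return (np.array(p)-tr)@M
print("board in jig",inj(bo,th,tr),bt-th, inj(bo2,th2,tr2),bt2-th2)
pv=onplane(t,tc([[402,397]]),.068)[:,:2];le=onplane(t,tc([[306,655]]),.064)[:,:2]
print("pivot jig",inj(pv,th,tr),"end",inj(le,th,tr),pv,le)
d=inj(le,th,tr)-inj(pv,th,tr);print(np.hypot(*d[0]),np.degrees(np.arctan2(d[0,1],d[0,0]))-160)
# objects
for n,c in(("top",t),("side",s)):
    P=cloud(c)
    for nm,cx,cy,z0,z1 in(("cork",.67,.29,.03,.05),("tin",.57,.30,.08,.1),("glue",.62,-.27,.03,.2)):
        m=(abs(P[...,0]-cx)<.12)&(abs(P[...,1]-cy)<.12)&(P[...,2]>z0)&(P[...,2]<z1)
        print(n,nm,m.sum(),P[m].min(0) if m.any() else 0,P[m].max(0) if m.any() else 0)
E
```

```text
jig top -0.1459166943921164 [0.62259944 0.01905248] [[ 0.0275052  -0.32156375]
 [ 1.0132749  -1.0630971 ]
 [-0.01279141  0.47575551]
 [-1.0279887   0.90890534]]
jig side -0.14642351977367157 [0.62217593 0.01828313] [[ 0.83765875  1.60256647]
 [-1.36554315  1.06787671]
 [ 0.5278844  -2.67044318]]
board top -0.144108567680317 [ 0.65984074 -0.02365228] [[-0.07024461  0.21141679]
 [ 1.35012321 -1.99092584]
 [-1.13153448 -0.89592071]
 [-0.14834412  2.67542977]]
board side -0.14252276977645334 [ 0.65812309 -0.02078211] [[ 2.50084137  3.43469769]
 [-2.26829873 -5.23274049]
 [-0.23254263  1.7980428 ]]
board in jig [ 0.04305478 -0.03683607] 0.0018081267117994182 [ 0.04126215 -0.03340249] 0.0039007499972182336
pivot jig [[-0.02719024 -0.00014846]] end [[-0.15706486  0.03066305]] [[0.59567657 0.02285904]] [[0.4716621  0.07222682]]
0.1334794611923338 6.653858334627216
top cork 1793 [0.55593447 0.21452967 0.03000365] [0.73828218 0.32952134 0.04996516]
top tin 1095 [0.55660383 0.27869993 0.08001096] [0.62860682 0.34774659 0.09508239]
top glue 1139 [ 0.60164171 -0.32493979  0.03007916] [ 0.66090564 -0.2681245   0.15436818]
side cork 3077 [0.55509763 0.2159302  0.03005179] [0.73686466 0.35249116 0.04995218]
side tin 1955 [0.55613933 0.28032386 0.08004747] [0.62692211 0.3509573  0.09406759]
side glue 1188 [ 0.60078278 -0.31155832  0.03007535] [ 0.66113289 -0.26486748  0.15453802]
```

The top view shows the plate corners at about (256,153), (421,173), (406,320) and (236,298). The board spans (303,189) to (399,240), and the lever arm runs from (328,246) to (303,312). Both views agree on the jig (yaw −0.146, origin about 0.622, 0.019). The board is about 7 mm short of the fence and 46 mm short of the stop. The lever is at about 0.12.

I'll close the fingers and travel high to a spot off the board's right end.

```bash
python3 -m pendant '[[[3,-5.4,0],[0,0,1.2],255],[[3,-5.4,0],[0,0,1.2],255],[[3,-5.4,0],[0,0,1.2],255],[[3,-5.4,0],[0,0,1.2],255],[[3,-5.4,0],[0,0,1.2],255],[[3,-5.4,0],[0,0,1.2],255],[[3,-5.4,0],[0,0,1.2],255],[[3,-5.4,0],[0,0,1.2],255],[[3,-5.4,0],[0,0,1.2],255],[[3,-5.4,0],[0,0,1.2],255],[[3,-5.4,0],[0,0,1.2],255],[[3,-5.4,0],[0,0,1],255]]'
cat >> h.py <<'E'
TH=-0.146; O=np.array([.6224,.0188])
M=np.array([[np.cos(TH),-np.sin(TH)],[np.sin(TH),np.cos(TH)]])
def j2w(p): return np.array(p)@M.T+O
def w2j(p): return (np.array(p)-O)@M
def st(target=None,yaw=81.6):
    from workcell import manip
    o=manip.get_obs(); p=np.array(o["position"]); Rt=R.from_quat(o["ee_rot"]).as_matrix()
    print("t%.2f"%o["clock"],"pos",p.round(4),"jig mm",(w2j(p[:2])*1e3).round(1),"toolx",np.degrees(np.arctan2(Rt[1,0],Rt[0,0])).round(2),"toolz",Rt[:,2].round(3),"F",np.round(o["ft_force"],1),"grip",round(o["grip_width"],3))
    if target is not None:
        w=j2w(np.array(target[:2])/1e3); d=np.r_[w,target[2]/1e3]-p
        print("delta cm",(d*100).round(2))
E
python3 -c "
from h import *; st([45,-165,250])"
```

```text
clock: 1.6
position: [0.5968, -0.0793, 0.2441]
ee_rot: [0.751, 0.661, -0.002, 0.0]
ft_force: [0.4, 0.3, 0.5]
grip_width: -0.002
t1.60 pos [ 0.5968 -0.0793  0.2441] jig mm [ -11.1 -100.7] toolx 82.7 toolz [-0.003 -0.003 -1.   ] F [0.4 0.3 0.5] grip -0.002
delta cm [ 4.61 -7.17  0.59]
```

```bash
python3 -m pendant '[[[2.3,-3.8,0],[0,0,-0.5],255],[[2.3,-3.8,0],[0,0,-0.5],255],[[0,0,-4],[0,0,0],255],[[0,0,-4],[0,0,0],255],[[0,0,0],[0,0,0],255]]'
python3 - <<'E'
from h import *; st([45,-172,42])
from workcell import manip
c=manip.camera("wrist");print(c["hand_eye"]);cv2.imwrite("pics/w1.png",c["pixels"][:,:,::-1])
c=manip.camera("side");crop(c,170,85,230,270,2.2,"s1")
E
```

```text
clock: 2.22
position: [0.6435, -0.1645, 0.1599]
ee_rot: [0.759, 0.651, -0.004, 0.0]
ft_force: [-1.0, 0.1, 0.6]
grip_width: 0.001
t2.23 pos [ 0.6435 -0.1645  0.1599] jig mm [  47.5 -178.3] toolx 81.27 toolz [-0.006 -0.006 -1.   ] F [-1.   0.1  0.6] grip 0.001
delta cm [ -0.16   0.66 -11.79]
[[ 9.99999968e-01 -2.12283119e-04  1.40072217e-04  7.34115909e-04]
 [ 1.55649643e-04  9.46380391e-01  3.23054379e-01 -8.25794485e-02]
 [-2.01140591e-04 -3.23054347e-01  9.46380393e-01 -1.26545449e-01]
 [ 0.00000000e+00  0.00000000e+00  0.00000000e+00  1.00000000e+00]]
```

View pics/w1.png

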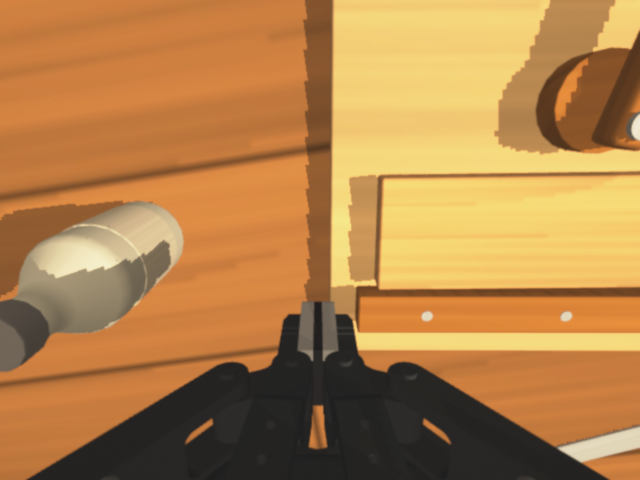

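View pics/s1.png

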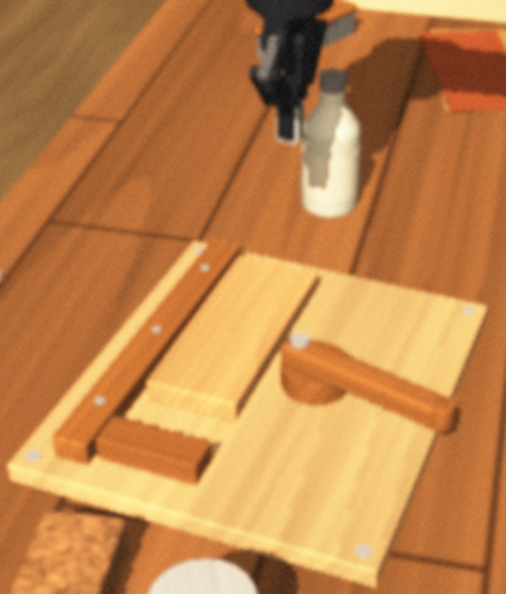

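The wrist view shows the closed fingertips at (318,310), just right of the board's end at x≈380, with the bottle well off to the left at (100,260). The side view agrees that the way down is clear.

```bash
python3 -m pendant '[[[0,0.3,-5],[0.3,-0.3,0],255],[[0,0.3,-4],[0,0,0],255],[[0,0,-2],[0,0,0],255],[[0,0,0],[0,0,0],255]]'
python3 -c "
from h import *; st([45,-165,42])"
```

```text
clock: 2.82
position: [0.651, -0.1585, 0.061]
ee_rot: [0.758, 0.652, 0.006, 0.007]
ft_force: [-0.2, -0.1, 0.2]
grip_width: -0.003
t2.83 pos [ 0.651  -0.1585  0.061 ] jig mm [  54.1 -171.3] toolx 81.42 toolz [ 0.019 -0.003 -1.   ] F [-0.2 -0.1  0.2] grip -0.003
delta cm [-0.81  0.75 -1.9 ]
```

```bash
python3 -m pendant '[[[-0.4,0.2,-1.0],[0,0.6,0],255],[[-0.4,0.2,-0.9],[0,0.4,0],255],[[0,0,0],[0,0,0],255]]'
python3 -c "
from h import *; st([45,-165,42])"
```

```text
clock: 3.2
position: [0.6447, -0.1548, 0.0449]
ee_rot: [0.758, 0.652, 0.001, 0.003]
ft_force: [0.6, 0.4, -0.3]
grip_width: 0.0
t3.20 pos [ 0.6447 -0.1548  0.0449] jig mm [  47.3 -168.5] toolx 81.43 toolz [ 0.005 -0.003 -1.   ] F [ 0.6  0.4 -0.3] grip 0.0
delta cm [-0.17  0.38 -0.29]
```

```bash
python3 -m pendant '[[[-0.1,0.9,-0.25],[0,0.2,0],255],[[0.1,0.9,0],[0,0,0],255],[[0.15,0.9,0],[0,0,0],255],[[0.15,0.9,0],[0,0,0],255]]'
python3 - <<'E'
from h import *; st([43,-112,42])
from workcell import manip
c=manip.camera("top");crop(c,225,145,205,180,3.9,"t2")
E
```

```text
clock: 3.7
position: [0.6482, -0.117, 0.0432]
ee_rot: [0.758, 0.652, -0.0, 0.002]
ft_force: [0.1, -1.3, -0.7]
grip_width: -0.002
t3.70 pos [ 0.6482 -0.117   0.0432] jig mm [  45.3 -130.6] toolx 81.39 toolz [ 0.003 -0.004 -1.   ] F [ 0.1 -1.3 -0.7] grip -0.002
delta cm [ 0.04  1.88 -0.12]
```

View pics/t2.png

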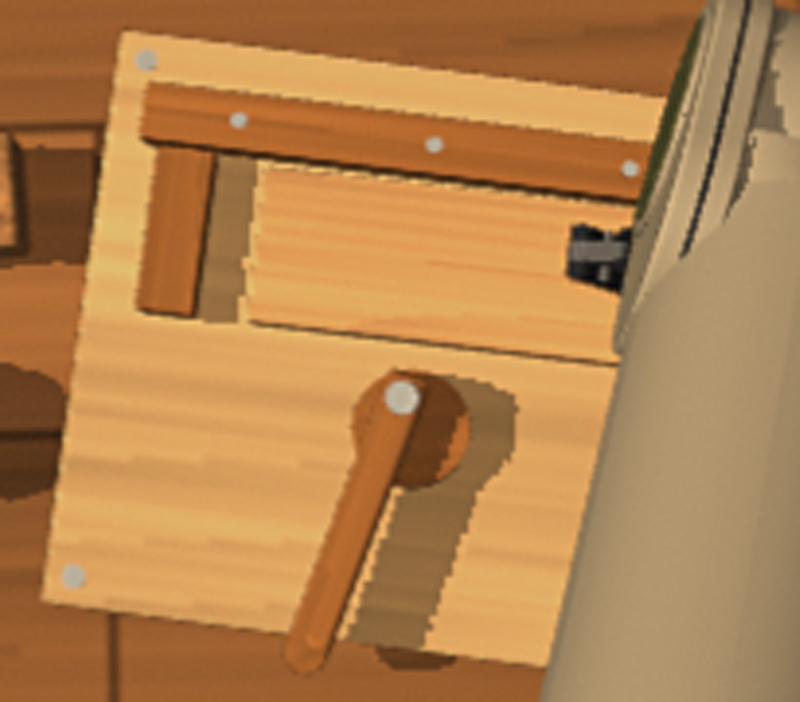

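Board is sliding straight: its left edge is at crop x≈255, and the stop's face at ≈212 leaves about 22 mm.

```bash
python3 -m pendant '[[[0.1,0.8,0],[0,0,0],255],[[0.1,0.6,0],[0,0,0],255],[[0.05,0.4,0],[0,0,0],255]]'
python3 -c "
from h import *; st()"
python3 -m pendant '[[[0.05,0.3,0],[0,0,0],255],[[0.05,0.2,0],[0,0,0],255]]'
python3 -c "
from h import *; st()"
```

```text
clock: 4.12
position: [0.6513, -0.0962, 0.0433]
ee_rot: [0.758, 0.653, 0.0, 0.002]
ft_force: [0.1, -0.4, 0.2]
grip_width: 0.003
t4.12 pos [ 0.6513 -0.0962  0.0433] jig mm [  45.4 -109.5] toolx 81.49 toolz [ 0.003 -0.003 -1.   ] F [ 0.1 -0.4  0.2] grip 0.003
clock: 4.38
position: [0.6523, -0.091, 0.0432]
ee_rot: [0.758, 0.653, 0.0, 0.002]
ft_force: [-0.4, -0.4, -0.1]
grip_width: -0.002
t4.38 pos [ 0.6523 -0.091   0.0432] jig mm [  45.6 -104.3] toolx 81.48 toolz [ 0.003 -0.003 -1.   ] F [-0.4 -0.4 -0.1] grip -0.002
```

```bash

python3 -m pendant '[[[0.05,0.3,0],[0,0,0],255],[[0.05,0.2,0],[0,0,0],255]]'
python3 -c "
from h import *; st()"
python3 -m pendant '[[[0.05,0.3,0],[0,0,0],255]]'
python3 - <<'E'
from h import *; st()
from workcell import manip
c=manip.camera("top");crop(c,225,145,205,180,3.9,"t3")
E
```

```text
clock: 4.62
position: [0.6522, -0.0905, 0.0433]
ee_rot: [0.759, 0.651, -0.002, 0.004]
ft_force: [-1.9, -5.8, 0.1]
grip_width: 0.004
t4.62 pos [ 0.6522 -0.0905  0.0433] jig mm [  45.4 -103.8] toolx 81.28 toolz [ 0.002 -0.008 -1.   ] F [-1.9 -5.8  0.1] grip 0.004
clock: 4.75
position: [0.652, -0.0903, 0.0433]
ee_rot: [0.76, 0.65, -0.003, 0.005]
ft_force: [-1.4, -7.9, 1.0]
grip_width: -0.003
t4.75 pos [ 0.652  -0.0903  0.0433] jig mm [  45.2 -103.6] toolx 81.14 toolz [ 0.001 -0.011 -1.   ] F [-1.4 -7.9  1. ] grip -0.003
```

View pics/t3.png

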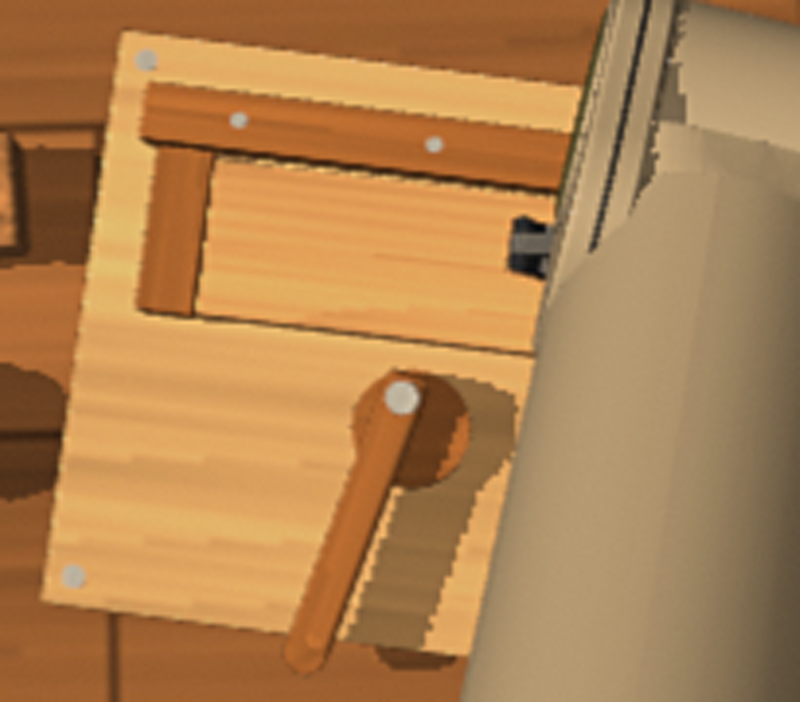

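The board now butts against the stop at crop (208,230), with the force up to 8 N. Next I back off, rise and go round to the near edge.

```bash

python3 -m pendant '[[[-0.2,-1.8,0],[0.5,0,0.4],255],[[0,0,3.5],[0,0,0],255],[[0,0,3.5],[0,0,0],255],[[-3.1,3.3,0],[0,0,0],255],[[-3.1,3.3,0],[0,0,0],255],[[0,0,0],[0,0,0],255]]'
python3 -c "
from h import *; st([-26,-62,42])"
```

```text
clock: 5.55
position: [0.5862, -0.0414, 0.1154]
ee_rot: [0.758, 0.652, 0.0, 0.001]
ft_force: [0.6, -0.4, 0.7]
grip_width: 0.0
t5.55 pos [ 0.5862 -0.0414  0.1154] jig mm [-27.  -64.8] toolx 81.42 toolz [ 0.001 -0.001 -1.   ] F [ 0.6 -0.4  0.7] grip 0.0
delta cm [ 0.14  0.26 -7.34]
```

```bash

python3 -m pendant '[[[0,0.2,-3.8],[0,0,0],255],[[0,0,-3.4],[0,0,0],255],[[0,0,0],[0,0,0],255]]'
python3 -c "
from h import *; st([-10,-62,42])"
python3 -m pendant '[[[0.8,-0.12,0],[0,0,0],255],[[0.6,-0.1,0],[0,0,0],255],[[0.3,-0.05,0],[0,0,0],255]]'
python3 -c "
from h import *; st([-1,-62,42])"
```

```text
clock: 5.92
position: [0.5881, -0.0399, 0.0434]
ee_rot: [0.758, 0.652, 0.002, 0.002]
ft_force: [-0.2, -1.0, 0.2]
grip_width: 0.001
t5.92 pos [ 0.5881 -0.0399  0.0434] jig mm [-25.4 -63.1] toolx 81.39 toolz [ 0.005 -0.001 -1.   ] F [-0.2 -1.   0.2] grip 0.001
delta cm [ 1.54 -0.12 -0.14]
clock: 6.3
position: [0.6085, -0.0439, 0.0469]
ee_rot: [0.759, 0.652, 0.003, 0.004]
ft_force: [-0.5, -0.4, -0.7]
grip_width: -0.001
t6.30 pos [ 0.6085 -0.0439  0.0469] jig mm [ -4.6 -64. ] toolx 81.32 toolz [ 0.01  -0.001 -1.   ] F [-0.5 -0.4 -0.7] grip -0.001
delta cm [ 0.38  0.15 -0.49]
```

```bash

python3 -m pendant '[[[0.2,0,-0.4],[0,0.3,0],255],[[0.2,0,0],[0,0,0],255]]'
python3 -c "
from h import *; st([-1,-62,42])"
python3 -m pendant '[[[0.25,0,0],[0,0,0],255],[[0.3,0,0],[0,0,0],255]]'
python3 -c "
from h import *; st([-1,-62,42])"
```

```text
clock: 6.55
position: [0.6099, -0.0434, 0.0428]
ee_rot: [0.759, 0.652, -0.001, -0.001]
ft_force: [-10.4, 1.9, 2.9]
grip_width: 0.0
t6.55 pos [ 0.6099 -0.0434  0.0428] jig mm [ -3.3 -63.4] toolx 81.32 toolz [-0.003  0.001 -1.   ] F [-10.4   1.9   2.9] grip 0.0
delta cm [ 0.24  0.1  -0.08]
clock: 6.8
position: [0.6102, -0.043, 0.0421]
ee_rot: [0.759, 0.651, -0.005, -0.006]
ft_force: [-15.7, 2.0, 11.4]
grip_width: -0.0
t6.80 pos [ 0.6102 -0.043   0.0421] jig mm [ -3.1 -63. ] toolx 81.3 toolz [-0.016  0.003 -1.   ] F [-15.7   2.   11.4] grip -0.0
delta cm [ 0.22  0.06 -0.01]
```

```bash

python3 -m pendant '[[[-1.5,0.2,0],[0,-0.9,0],255],[[-0.6,0.1,3.5],[0,0,0],255],[[0,0,3.5],[0,0,0],255],[[0.9,6,0],[0,0,0],255],[[0.9,6,0],[0,0,0],255],[[0,0,0],[0,0,0],255]]'
python3 - <<'E'
from h import *; st([-24,60,42])
from workcell import manip
c=manip.camera("top");crop(c,225,145,205,180,3.9,"t4")
c=manip.camera("side");crop(c,170,185,230,170,3.4,"s4")
E
```

```text
clock: 7.55
position: [0.6079, 0.083, 0.1168]
ee_rot: [0.76, 0.65, 0.003, -0.001]
ft_force: [0.0, 0.5, 0.4]
grip_width: 0.001
t7.55 pos [0.6079 0.083  0.1168] jig mm [-23.6  61.4] toolx 81.16 toolz [ 0.003  0.005 -1.   ] F [0.  0.5 0.4] grip 0.001
delta cm [-0.06 -0.14 -7.48]
```

View pics/t4.png

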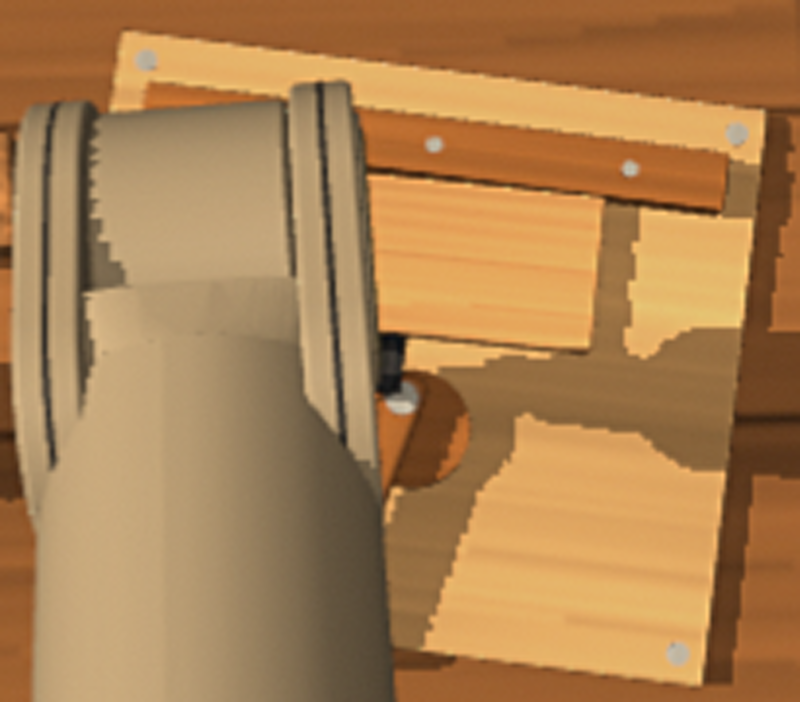

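View pics/s4.png

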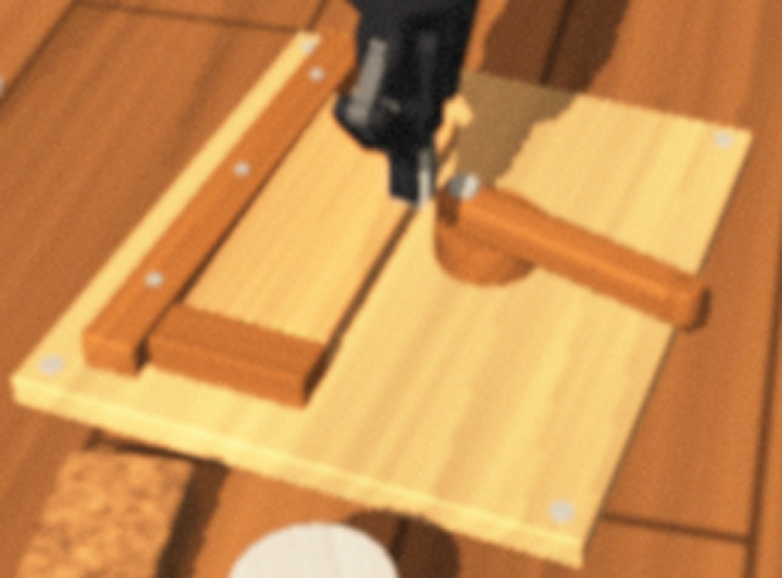

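The right end of the board (crop 600,200) now meets the fence, and the left end butts the stop in the side view. Next I push the left part of the near edge.

```bash

python3 -m pendant '[[[0,0,-3.8],[0,0,0],255],[[0,0,-3.5],[0,0,0],255],[[0,0,0],[0,0,0],255]]'
python3 -c "
from h import *; st([-4,60,42])"
python3 -m pendant '[[[0.8,-0.12,-0.1],[0,0,0],255],[[0.6,-0.1,-0.1],[0,0,0],255],[[0.3,-0.05,0],[0,0,0],255]]'
python3 -c "
from h import *; st([-3,60,42])"
```

```text
clock: 8.02
position: [0.6084, 0.0715, 0.0434]
ee_rot: [0.764, 0.646, 0.002, 0.002]
ft_force: [0.5, 0.0, 1.1]
grip_width: 0.002
t8.03 pos [0.6084 0.0715 0.0434] jig mm [-21.5  50.1] toolx 80.43 toolz [ 0.005  0.    -1.   ] F [0.5 0.  1.1] grip 0.002
delta cm [ 1.88  0.73 -0.14]
clock: 8.4
position: [0.627, 0.067, 0.0447]
ee_rot: [0.764, 0.645, 0.003, 0.001]
ft_force: [-14.0, 2.2, 4.9]
grip_width: -0.003
t8.40 pos [0.627  0.067  0.0447] jig mm [-2.4 48.4] toolx 80.3 toolz [ 0.006  0.001 -1.   ] F [-14.    2.2   4.9] grip -0.003
delta cm [ 0.11  1.16 -0.27]
```

```bash

python3 -m pendant '[[[-1.5,0.2,0],[0,0,0.5],255],[[0,0,3.5],[0,0,0.5],255],[[0,0,3.5],[0,0,0],255],[[2.1,-5.2,0],[0,0,0],255],[[2,-5.2,0],[0,0,0],255],[[0,-5,0],[0,0,0],255],[[0,-1,0],[0,0,0],255],[[0,0,0],[0,0,0],255]]'
python3 - <<'E'
from h import *; st([45,-125,42])
E
```

```text
clock: 9.4
position: [0.6576, -0.0981, 0.124]
ee_rot: [0.757, 0.653, 0.007, 0.004]
ft_force: [-0.1, 0.5, -0.4]
grip_width: 0.002
t9.40 pos [ 0.6576 -0.0981  0.124 ] jig mm [  51.8 -110.6] toolx 81.59 toolz [ 0.016  0.002 -1.   ] F [-0.1  0.5 -0.4] grip 0.002
delta cm [-0.89 -1.33 -8.2 ]
```

```bash

python3 -m pendant '[[[-0.8,-1.4,0],[0,0.9,0],255],[[0,0,-4.1],[0,0,0],255],[[0,0,-3.9],[0,0,0],255],[[0,0,0],[0,0,0],255]]'
python3 - <<'E'
from h import *; st([45,-104,42])
E
```

```text
clock: 9.9
position: [0.6494, -0.109, 0.0438]
ee_rot: [0.755, 0.656, 0.001, -0.002]
ft_force: [-0.7, 0.4, 0.7]
grip_width: -0.0
t9.90 pos [ 0.6494 -0.109   0.0438] jig mm [  45.3 -122.5] toolx 81.95 toolz [-0.     0.004 -1.   ] F [-0.7  0.4  0.7] grip -0.0
delta cm [ 0.24  1.83 -0.18]
```

```bash

python3 -m pendant '[[[0.1,0.9,-0.1],[0,0,0],255],[[0.1,0.7,0],[0,0,0],255],[[0.05,0.4,0],[0,0,0],255],[[0.05,0.3,0],[0,0,0],255]]'
python3 - <<'E'
from h import *; st([45,-104,42])
E
```

```text
clock: 10.4
position: [0.6537, -0.0888, 0.0479]
ee_rot: [0.755, 0.655, 0.001, 0.002]
ft_force: [-2.7, -12.0, -1.8]
grip_width: 0.004
t10.40 pos [ 0.6537 -0.0888  0.0479] jig mm [  46.6 -101.9] toolx 81.89 toolz [ 0.003 -0.002 -1.   ] F [ -2.7 -12.   -1.8] grip 0.004
delta cm [-0.19 -0.18 -0.59]
```

```bash

python3 -m pendant '[[[-0.2,-1.8,0],[0,0,0],255],[[0,0,3.5],[0,0,0],255],[[0,0,4],[0,0,0],255],[[-2.9,4.3,0],[0,0,0],255],[[-2.9,4.3,0],[0,0,0],255],[[-2.9,4.3,0],[0,0,0],255],[[-2.9,4.3,0],[0,0,0],255],[[-2.9,3.3,0],[0,0,0],255],[[0,0,0],[0,0,0],255]]'
python3 - <<'E'
from h import *; st([-125,68,54])
from workcell import manip
c=manip.camera("top");pickle.dump(c,open("pics/top5.pkl","wb"));crop(c,225,145,205,180,3.9,"t5")
E
```

```text
clock: 11.52
position: [0.5045, 0.097, 0.1324]
ee_rot: [0.757, 0.654, 0.006, 0.005]
ft_force: [1.1, -0.4, -0.1]
grip_width: -0.004
t11.53 pos [0.5045 0.097  0.1324] jig mm [-128.    60.3] toolx 81.63 toolz [ 0.015  0.001 -1.   ] F [ 1.1 -0.4 -0.1] grip -0.004
delta cm [ 0.41  0.72 -7.84]
```

View pics/t5.png

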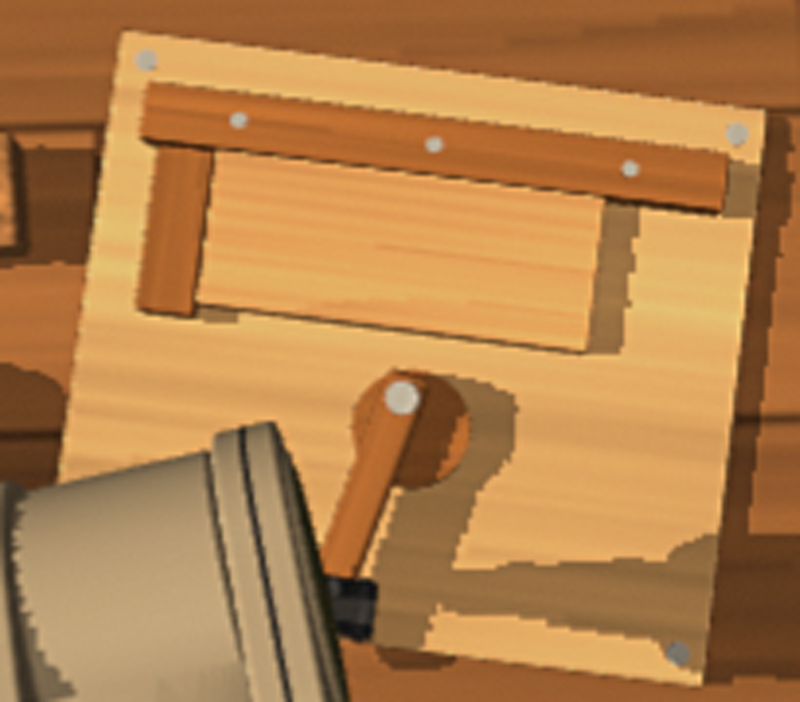

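The board sits flush in the corner: top-left at crop (212,152), and the long edge runs along the fence with no visible gap. Next I bring the fingertip down beside the lever arm.

```bash

python3 -m pendant '[[[0.3,1.3,0],[0,0.8,0],255],[[0,0,-4],[0,0,0],255],[[0,0,-3.2],[0,0,0],255],[[0,0,0],[0,0,0],255]]'
python3 - <<'E'
from h import *; st([-125,60,54])
from workcell import manip
c=manip.camera("side");crop(c,170,185,230,170,3.4,"s6")
E
```

```text
clock: 12.08
position: [0.5136, 0.1072, 0.0607]
ee_rot: [0.759, 0.651, 0.003, 0.001]
ft_force: [0.4, 0.4, 1.0]
grip_width: -0.001
t12.07 pos [0.5136 0.1072 0.0607] jig mm [-120.5   71.6] toolx 81.17 toolz [ 0.005  0.002 -1.   ] F [0.4 0.4 1. ] grip -0.001
delta cm [-0.62 -1.08 -0.67]
```

View pics/s6.png

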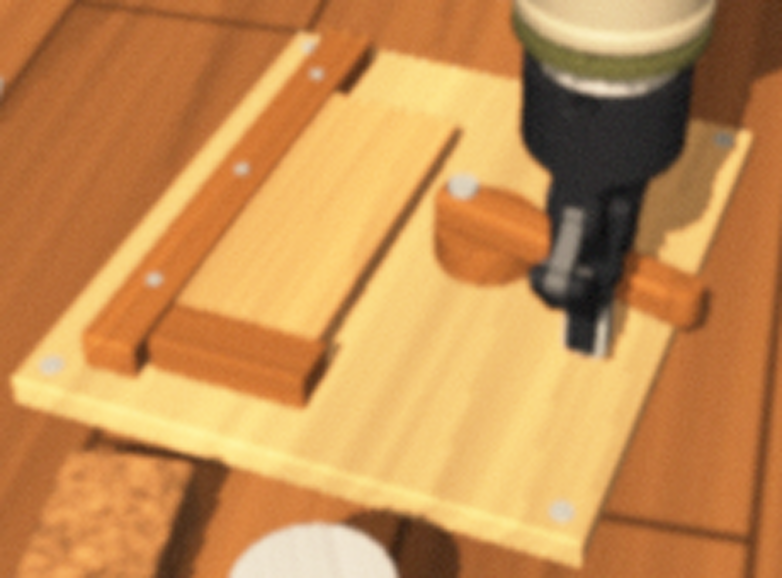

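```bash
cat >> h.py <<'E'
def wp(v,r=105):
    f=np.radians(160)+v; d=np.array([np.cos(f),np.sin(f)]); n=np.array([-d[1],d[0]])
    h=13.6*abs(n[1])+12*abs(n[0]); return np.array([-27,0])+r*d-n*(11+h)
E
python3 - <<'E'
from h import *; st([*wp(.15),54])
from h import wp,j2w
vs=np.arange(.15,1.8,.15); W=np.array([j2w(wp(v)/1e3) for v in vs])*100
for v,w,d in zip(vs,W,np.r_[np.zeros((1,2)),np.diff(W,axis=0)]): print(round(v,2),wp(v).round(0),w.round(2),d.round(2))
E
```

```text
t12.12 pos [0.5145 0.1073 0.0621] jig mm [-119.6   71.9] toolx 81.16 toolz [ 0.007  0.002 -1.   ] F [0.4 0.6 0.3] grip 0.002
delta cm [-0.86 -2.39 -0.81]
0.15 [-125.   47.] [50.59  8.34] [0. 0.]
0.3 [-131.   30.] [49.76  6.78] [-0.84 -1.56]
0.45 [-134.   15.] [49.2   5.32] [-0.56 -1.46]
0.6 [-135.    0.] [48.84  3.87] [-0.35 -1.44]
0.75 [-135.  -15.] [48.7   2.35] [-0.15 -1.52]
0.9 [-132.  -30.] [48.78  0.79] [ 0.08 -1.56]
1.05 [-126.  -45.] [49.11 -0.78] [ 0.33 -1.57]
1.2 [-118.  -60.] [49.69 -2.32] [ 0.58 -1.54]
1.35 [-108.  -73.] [50.53 -3.78] [ 0.84 -1.46]
1.5 [-95. -85.] [51.62 -5.12] [ 1.09 -1.33]
1.65 [-80. -94.] [52.93 -6.27] [ 1.31 -1.16]
1.8 [ -64. -101.] [54.44 -7.21] [ 1.51 -0.94]
```

```bash

python3 -m pendant '[[[-0.8,-1.8,-0.7],[0,0.3,0.3],255],[[-0.8,-1.8,0],[0,0,0],255],[[-0.6,-1.5,0],[0,0,0],255],[[-0.4,-1.4,0],[0,0,0],255]]'
python3 - <<'E'
from h import *; st([*wp(.9),56])
from workcell import manip
c=manip.camera("side");crop(c,170,185,230,170,3.4,"s7")
E
```

```text
clock: 12.62
position: [0.4918, 0.0411, 0.0598]
ee_rot: [0.758, 0.652, 0.005, 0.001]
ft_force: [0.4, 2.0, 0.5]
grip_width: -0.004
t12.62 pos [0.4918 0.0411 0.0598] jig mm [-132.5    3. ] toolx 81.46 toolz [ 0.009  0.005 -1.   ] F [0.4 2.  0.5] grip -0.004
delta cm [-0.4  -3.32 -0.38]
```

View pics/s7.png

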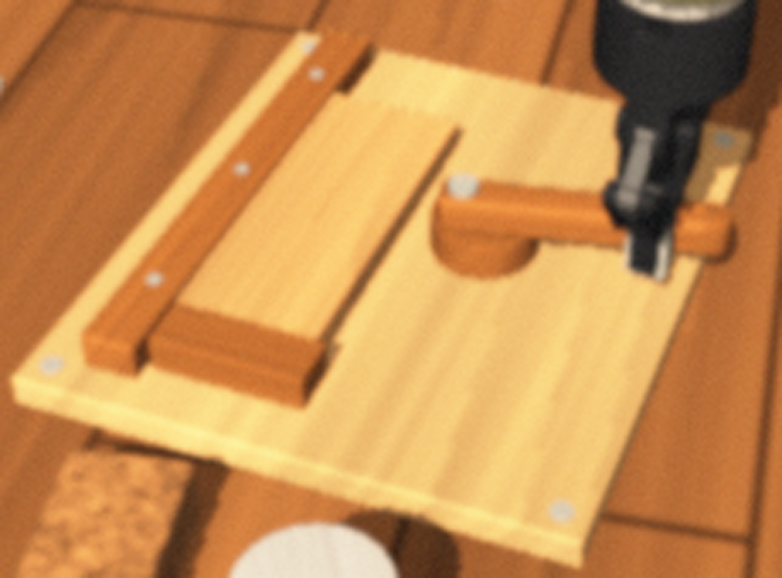

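The fingertip pushes the arm's side at crop (650,250), with 2 N on it, and the lever is turning while the board stays put. I carry on round the arc.

```bash

python3 -m pendant '[[[-0.3,-1.7,-0.5],[0,0.3,0],255],[[-0.1,-1.7,0],[0,0,0],255],[[0.1,-1.6,0],[0,0,0],255],[[0.3,-1.6,0],[0,0,0],255]]'
python3 - <<'E'
from h import *; st([*wp(1.2),56])
E
```

```text
clock: 13.18
position: [0.4919, -0.0278, 0.0563]
ee_rot: [0.758, 0.652, 0.004, -0.001]
ft_force: [0.1, 1.7, 0.3]
grip_width: -0.0
t13.18 pos [ 0.4919 -0.0278  0.0563] jig mm [-122.4  -65.1] toolx 81.43 toolz [ 0.005  0.007 -1.   ] F [0.1 1.7 0.3] grip -0.0
delta cm [ 0.5   0.45 -0.03]
```

```bash

python3 -m pendant '[[[1.3,-0.8,0],[0,0,0],255],[[1.2,-1.2,0],[0,0,0],255],[[1.2,-1.0,0],[0,0,0],255]]'
python3 - <<'E'
from h import *; st([*wp(1.65),56])
from workcell import manip
c=manip.camera("side");crop(c,170,185,230,170,3.4,"s8")
E
```

```text
clock: 13.55
position: [0.5307, -0.0589, 0.0565]
ee_rot: [0.758, 0.652, 0.004, -0.001]
ft_force: [-0.8, 1.5, -0.4]
grip_width: 0.001
t13.55 pos [ 0.5307 -0.0589  0.0565] jig mm [-79.4 -90.3] toolx 81.44 toolz [ 0.005  0.008 -1.   ] F [-0.8  1.5 -0.4] grip 0.001
delta cm [-0.14 -0.38 -0.05]
```

View pics/s8.png

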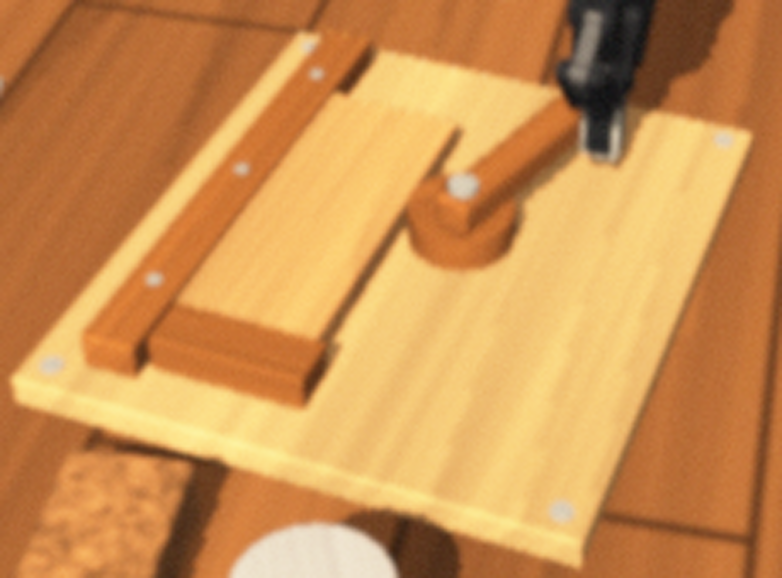

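Lever is at about 1.6 and the cam is nearly on the board. Next come small wedging pushes while I watch the force.

```bash

python3 -m pendant '[[[1.0,-0.6,0],[0,0,0],255],[[0.6,-0.3,0],[0,0,0],255]]'
python3 -c "
from h import *; st([*wp(1.8),56])"
python3 -m pendant '[[[0.4,-0.2,0],[0,0,0],255]]'
python3 -c "
from h import *; st([*wp(1.8),56])"
python3 -m pendant '[[[0.4,-0.2,0],[0,0,0],255]]'
python3 -c "
from h import *; st([*wp(1.8),56])"
```

```text
clock: 13.85
position: [0.5459, -0.068, 0.0556]
ee_rot: [0.758, 0.652, 0.002, -0.005]
ft_force: [-26.7, 9.1, 21.8]
grip_width: 0.0
t13.85 pos [ 0.5459 -0.068   0.0556] jig mm [-63.1 -97. ] toolx 81.45 toolz [-0.003  0.01  -1.   ] F [-26.7   9.1  21.8] grip 0.0
delta cm [-0.15 -0.41  0.04]
clock: 13.98
position: [0.546, -0.0687, 0.0546]
ee_rot: [0.758, 0.653, -0.001, -0.009]
ft_force: [-26.0, 6.5, 17.2]
grip_width: 0.002
t13.97 pos [ 0.546  -0.0687  0.0546] jig mm [-62.8 -97.7] toolx 81.48 toolz [-0.013  0.013 -1.   ] F [-26.    6.5  17.2] grip 0.002
delta cm [-0.16 -0.34  0.14]
clock: 14.1
position: [0.5459, -0.0693, 0.0536]
ee_rot: [0.757, 0.653, -0.004, -0.014]
ft_force: [-25.2, 6.5, 17.2]
grip_width: 0.002
t14.10 pos [ 0.5459 -0.0693  0.0536] jig mm [-62.9 -98.3] toolx 81.51 toolz [-0.024  0.016 -1.   ] F [-25.2   6.5  17.2] grip 0.002
delta cm [-0.14 -0.28  0.24]
```

The lever has wedged hard: it stopped at about 1.8 with 26 N on it. I back off and look.

```bash

python3 -m pendant '[[[-1.2,0.2,0],[0,0,0],255],[[-1.5,0,0],[0,-1,0],255],[[-1,0,4],[0,0,0],255],[[-2,0,5],[0,0,0],255],[[-3,-5,0],[0,0,0],255],[[-3,-5,0],[0,0,0],255],[[0,-5,0],[0,0,0],255],[[0,0,0],[0,0,0],255]]'
python3 - <<'E'
from h import *; st()
from workcell import manip
c=manip.camera("top");pickle.dump(c,open("pics/top9.pkl","wb"));crop(c,225,145,205,180,3.9,"t9");cv2.imwrite("pics/top9.png",c["pixels"][:,:,::-1])
c=manip.camera("side");pickle.dump(c,open("pics/side9.pkl","wb"));crop(c,170,185,230,170,3.4,"s9")
E
```

```text
clock: 15.1
position: [0.4278, -0.2227, 0.148]
ee_rot: [0.756, 0.654, 0.005, -0.004]
ft_force: [0.2, 0.5, 0.1]
grip_width: -0.001
t15.10 pos [ 0.4278 -0.2227  0.148 ] jig mm [-157.4 -267.2] toolx 81.7 toolz [ 0.003  0.013 -1.   ] F [0.2 0.5 0.1] grip -0.001
```

View pics/t9.png

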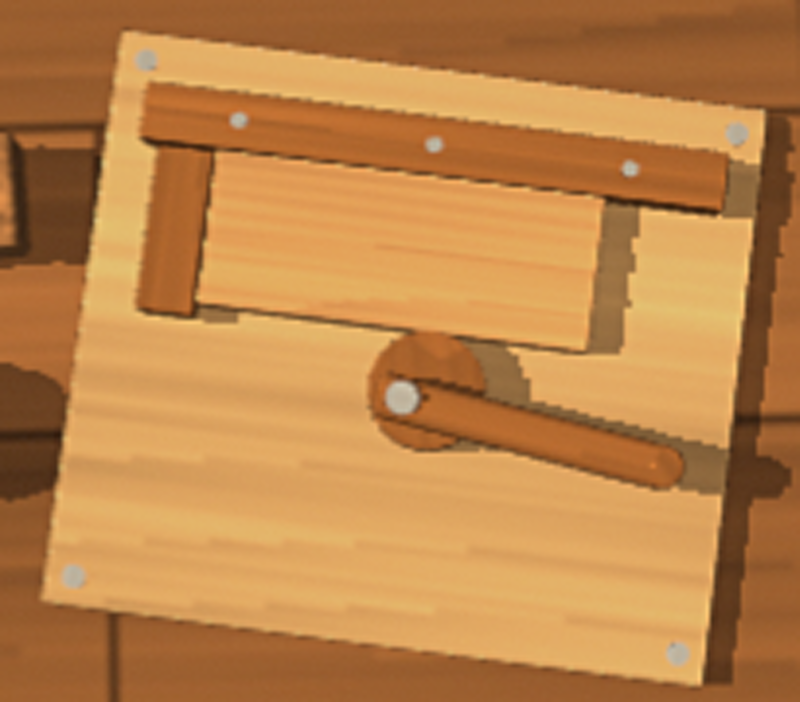

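View pics/s9.png

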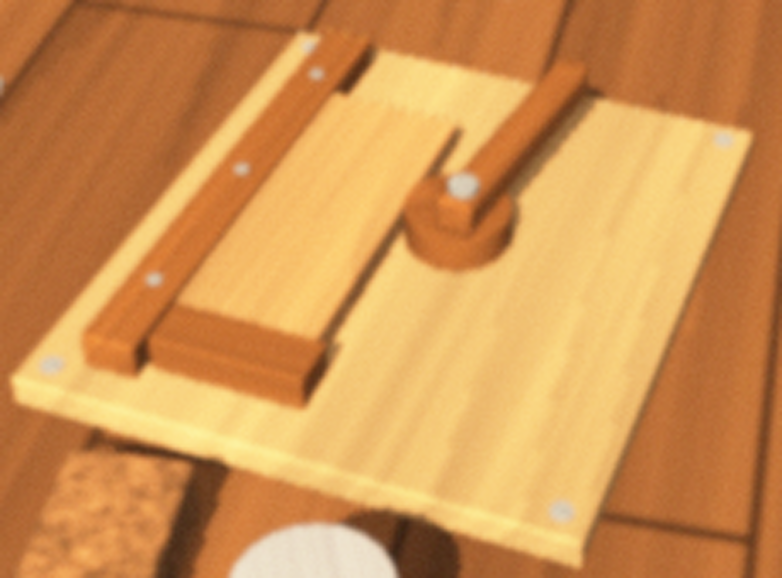

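Top view: the cam touches the board's near edge at crop (425,330), and the arm end is at (660,467). I'll measure the lever and board and check that the other objects haven't moved.

```bash
python3 - <<'E'
from h import *
t=load("top9");t0=load("top0");t5=load("top5")
tc=lambda p:un(p,225,145,3.9)
pv=onplane(t,tc([[402,397]]),.068)[:,:2];le=onplane(t,tc([[661,467]]),.064)[:,:2]
d=(w2j(le)-w2j(pv))[0];print("lever",np.hypot(*d),(np.radians(np.degrees(np.arctan2(d[1],d[0]))%360-160)))
# axis of arm by depth cloud
P=cloud(t);m=(P[...,2]>.058)&(P[...,2]<.0665)&(abs(P[...,0]-.58)<.1)&(abs(P[...,1]+.03)<.12)
q=w2j(P[m][:,:2]); q=q[np.hypot(*(q-[-.027,0]).T)>.03]; v=np.linalg.svd(q-q.mean(0))[2][0]
if v[1]>0: v=-v
print("lever fit",len(q),np.arctan2(v[1],v[0])%(2*np.pi)-np.radians(160), "via pivot", (lambda e:np.arctan2(e[1],e[0])%(2*np.pi)-np.radians(160))(q.mean(0)-[-.027,0]))
B=np.array([[.04,.1],[.04,-.1],[-.04,-.1],[-.04,.1]])
b=onplane(t,tc([[212,152],[602,198],[586,352],[198,304]]),.038)[:,:2]
bt,bo,res=fit2(B,b);print("board jig",w2j(bo)*1e3,bt-TH,res*1e3)
D=np.abs(t["pixels"].astype(int)-t0["pixels"]).sum(2)
for n,(x,y,w,h) in dict(cork=(170,172,64,46),tin=(150,228,55,47),glue=(468,200,54,46)).items(): print(n,(D[y:y+h,x:x+w]>60).sum())
E
```

```text
lever 0.13091646892418668 1.7806184063096548
lever fit 615 1.7891767160351493 via pivot 1.7769760079624812
board jig [48.69372072 10.82027153] 0.004819185109473295 [[ 0.47549656 -0.72826045]
 [ 0.65668255 -1.13692061]
 [-0.20918835 -0.51100187]
 [-0.92299076  2.37618294]]
cork 0
tin 0
glue 0
```

View pics/top9.png

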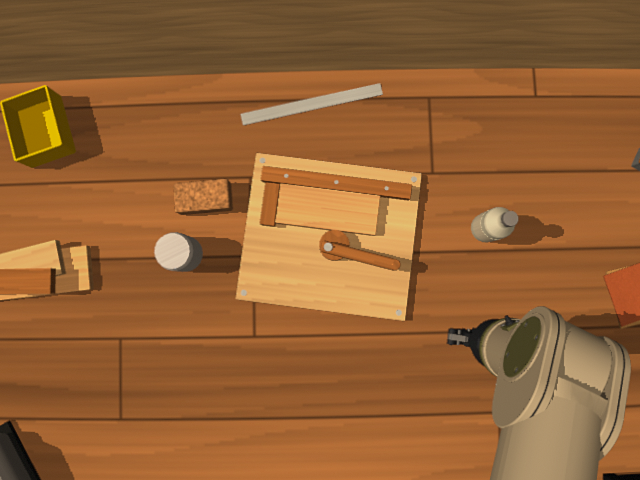

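```bash

python3 -m pendant '[[[0,0,0],[0,0,0],255],[[0,0,0],[0,0,0],255],[[0,0,0],[0,0,0],255],[[0,0,0],[0,0,0],255],[[0,0,0],[0,0,0],255],[[0,0,0],[0,0,0],255],[[0,0,0],[0,0,0],255],[[0,0,0],[0,0,0],255]]'
python3 - <<'E'
from h import *
from workcell import manip
c=manip.camera("top");t=load("top9")
D=np.abs(c["pixels"].astype(int)-t["pixels"]).sum(2);print((D[145:325,225:430]>40).sum())
P=cloud(c);m=(P[...,2]>.058)&(P[...,2]<.0665)&(abs(P[...,0]-.58)<.1)&(abs(P[...,1]+.03)<.12)
q=w2j(P[m][:,:2]); q=q[np.hypot(*(q-[-.027,0]).T)>.03]; v=np.linalg.svd(q-q.mean(0))[2][0]
if v[1]>0: v=-v
print(np.arctan2(v[1],v[0])%(2*np.pi)-np.radians(160))
E
```

```text
clock: 16.2
position: [0.4295, -0.216, 0.1472]
ee_rot: [0.753, 0.658, 0.006, -0.005]
ft_force: [-0.3, -0.4, 0.8]
grip_width: 0.002
0
1.7894530031585796
```

```bash
python3 -c "
from workcell import manip
print(manip.hand_in())"
```

```text
the job is handed in; nothing more can be done
None
```

The board is clamped in the corner, and the job was handed in at about 16 s. With the closed fingertip only, I slid the board along to the end stop, pushed it against the fence at two places on its near edge, and pressed it once more onto the stop with 12 N. Then I swung the lever round by its arm until the cam wedged at about 26 N, above the 10–15 N given as enough.

**Last checks, with the robot clear:**
- **Lever:** it measures 1.78–1.79 rad. Over 1 s of waiting the jig area of the top picture did not change, so it stays tight by itself.
- **Board:** the top picture puts it at jig (48.7, 10.8) mm and 0.005 rad, against home at (50, 10). That is within the camera's roughly 2 mm accuracy, and the picture shows no gap at the fence or the stop.
- **Other objects:** the areas of the top picture around the glue bottle, cork block and tin are unchanged from the start.

**What I could not settle:** the cameras cannot show a gap under about 1 mm. Flushness there rests on the contact forces and on the two near-edge pushes stopping within 0.7 mm of each other. During the wedging push I also read about 17–22 N upwards on the tool. I put that down to friction on the arm's side, and nothing visible moved.

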